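Turn back the ratcheted parts carousel and put the print away

ROBOT

A 6-joint arm with a two-finger parallel gripper is mounted at the origin on the work surface. World frame = base frame: x ahead of the robot, y to its left, z up, the work surface at z = 0. Lengths are in m, angles in rad, forces in N, time in s.
With the tool pointing down it reaches from about 0.425 to 0.95 m from the base axis. Payload 14.7 kg.
Tool frame: the origin (TCP) lies midway between the tips of the shut fingers; the grasp point (between the pads) lies 19 mm behind it; z points along the fingers, y is the line along which they close (so a half turn about z gives the same grasp; the last joint's range is limited). The gripper opens to 85 mm and grips with 20 to 120 N. Pads are 22 mm wide; open, the fingers measure 114 mm over their backs; the gripper's body (76 mm by 85 mm) begins 54 mm behind the grasp point. The pads swing forward as they close: fully open they stand 13 mm farther back than shut.
Start: joints at [1.094, 0.48, 1.596, -0, 1.065, -0.047], TCP at [0.271, 0.591, 0.231] pointing down, gripper open.
Joint ranges: [-2.75, 2.75], [-0.82, 2.05], [0.23, 2.67], [-1.56, 4.7], [0.09, 2.69], [-2.92, 2.92]. Speed limits (rad/s): [1.89, 1.89, 2.39, 3.01, 3.01, 3.01].

INTERFACE

Orientations are given as a unit quaternion [w, x, y, z].
In Python, from cell import env gives the robot as it stands. The module is installed in compiled form; this text tells all that it offers.
- The arm moves only by the tool jog_arm, never from a script. Its arguments are lists of equal length, an entry for each row: "travel": the shift along the tool's x, y, z in m, a list of three; "dr": the turn, a rotation vector about the tool's x, y, z in rad, a list of three; "grip": the closure, from 0 (fully open) to 1 (shut). In form: {"travel": [[dx, dy, dz], ...], "dr": [[rx, ry, rz], ...], "grip": [grip, ...]}. A call has 1 to 20 rows; each row is the pose to reach, as a shift and turn from the pose commanded when the call began, along the tool's axes at that moment; what a row does not reach only later rows make up. A row lasts 1/12 s, in which the tool goes at most 41.7 mm and 7.16 degrees, less where a joint would pass 70% of its speed; a pose out of reach is approached as far as the arm can. A call with a gripper value outside its range is refused whole. The fingers move at their own pace and stop on an object; "force" is the grip in N (left out, the last holds). Time passes only in rows, so rows that repeat a pose let the fingers close. It gives the time, the measured TCP pose, the force, the opening and the grip force at its end, in the units of the state.
- env.get_obs(): the state, without advancing time (a new reading comes with each control period).
- env.read_camera(name): name is "scene" or "top" or "wrist"; returns a dict with "image" (400x640x3 uint8, red, green, blue), "fx", "fy", "cx", "cy" (pixels), "world_from_camera" (4x4, takes a point from camera to world coordinates). Camera axes: x right, y down, z forward; pixel columns grow to the right and rows downward; lengths in m; the calibration is good to about 2 mm. A picture is of the moment at which its call begins. There is no depth.
- env.job_done(): hands the job in; it is judged then, once.
Trained networks look in a picture, given as the dict that the camera call returned (one of the last four; its "shot" number tells which), for a name from the list of things; names that differ only in an ending like _2 or _b are one class to them, and where a whole thing is asked for, a point or a joint stands for the part that bears it (a point fixed in the world has none). Each returns a list of dicts, best first, with "score" (0 to 1); they miss things now and then, are a little off and sometimes report something else, mostly with a low value. They report only what shows in the picture. A call takes as long as a camera call. They do not tell look-alikes from the thing itself.
- env.spot_in(query, picture): "at" ([x, y, z] in m, in world coordinates, good to about 4 mm: the middle of the surface that is visible of it).
The state is a dict: "time": time; "q": joint angles; "joint_vel": joint speeds; "joint_efforts": joint torques, N m; "position": TCP position; "eef_rot": TCP orientation; "ft_force": force on the tool from outside, world axes, zero at the start; "moment": the same for the moment, N m; "gripper_width": finger opening in m; "grip_force": force on a finger pad.
Only numpy, scipy, OpenCV 4.12 (cv2) and the standard library are available. Lean on these libraries where they do the work, as an engineer would, in place of code of your own. Each camera call takes 0.05 s, during which the arm holds its last target. There are 200 camera calls.

TASK

The one-way lid of the parts carousel has already passed the bay marked by the tall tab. Flip the pawl out of the lid's teeth by its crossbar, push the lid back by its fin until its opening is squarely over the marked bay, then flip the pawl back down onto the teeth. Finally pick up the white print with the square tongue and lower or drop it through the opening into the marked bay, without disturbing the other things on the table.

Things in the scene. Friction and masses are not known exactly. Their poses are not given: they have to be found in the camera images.
- carousel: round black parts carousel, 284 mm diameter, fixed. Origin: centre of its underside on the table; z up; +x points at the middle of the marked bay, where a tall black tab (44 wide, 14 thick, 92 high) stands just outside the wall. Six 60-degree bays, radius 30 to 138 mm, bay floor 16 mm up, walls to 65 mm. A post 120 mm high, 165 mm from the axis, carries the pawl on its inner side.
- axis (a point): point on the lid's vertical turning axis at the height of the lid's flat top face (72 mm above the table; lid 6 mm thick, grey). The lid's rim (radius 120 to 138 mm) carries 24 saw teeth up to 84 mm above the table.
- bay (a point): middle of the floor of the marked bay, 85 mm from the axis, 16 mm above the table
- opening (a point): middle of the lid's only opening, 77 mm from the axis, at the lid's top face; the opening is a sector 56 degrees wide from radius 40 to 114 mm. Turns with the lid; its x axis points outward from the lid's axis
- fin (a point): top middle of the upright fin on the lid, opposite the opening, 75 mm from the axis, 109 mm above the table. The fin is a grey plate 12 mm thick that runs radially for 56 mm and stands 37 mm above the lid; it may be pushed on either side.
- lid (a joint): lid angle (rad): 0 = opening exactly over the marked bay; grows counter-clockwise seen from above; starts between 0.8 and 1.9; stops at -0.5 and 2.6. With the pawl down the teeth let it turn only counter-clockwise (growing angle); with the pawl out it turns both ways and stays where left (about 2 N at the fin).
- pawl (a joint): angle of the steel pawl about its level axle (rad): 0 = fully down between the teeth (up to 0.25 when it rests on a tooth); 1.15 = flipped out against its stop. It weighs 160 g and is top-heavy: pushed past about 0.8 (or back below about 0.6) it falls on by itself to that side and stays.
- pivot (a point): middle of the pawl's axle, 110 mm above the table, 141 mm from the lid's axis, fixed to the carousel; the same point for every pawl angle
- crossbar (a point): centre of the pawl's crossbar: steel, 18 mm diameter, 44 mm long, level, parallel to the axle, on an arm 75 mm from the axle. Its y axis lies along the bar, towards the lid. Pawl down: 37 mm to one side of the pivot (the side of the pawl's 65 mm finger on the teeth) and 65 mm above it. Pawl out: 44 mm to the other side and 61 mm above. Push it over the pivot, across its length.
- print: white print with a square tongue: foot 60 x 32 x 16 mm (x, y, z), on its middle an upright tongue 24 (x) x 20 (y) mm, top at 46 mm. 60 g or so. Origin: centre of its underside. Stands on the table. Foot fits the opening with its long side along the radius.
- round_print: bystander: white print with the same foot but a round tongue of 24 mm diameter; leave alone. Origin: centre of its underside
- dome_print: bystander: white domed print on four support legs, 68 mm across, 68 mm high; leave alone. Origin: centre of its underside
- spool: bystander: filament spool lying flat, 190 mm diameter, 60 mm high. Origin: centre of its underside
- scraper: bystander: scraper, 190 mm long, lying beyond the carousel
- brush: bystander: brush, 170 mm long, lying at the right, near the robot
- glue: bystander: glue bottle, 48 mm diameter, 120 mm high. Origin: centre of its underside
- jar: bystander: jar, 66 mm diameter, 75 mm high. Origin: centre of its underside
- wrench: bystander: wrench, 150 mm long, lying at the left, near the robot
There are look-alikes about, which are no part of the job. What is shaped like the print but green or orange is not meant.

How it is judged:
By the outcome, as a careful person would: the job done as asked, in the order asked, and still so for the second after the job is handed in, with the robot touching nothing.
It also fails if it takes over 64 s, if anything falls off the work surface, if the arm or the gripper's body presses on something with over 40 N, if the wrist force passes 120 N, or if a joint passes its speed limit or range.

## Working session

There is one attempt and no reset: what is moved stays moved. The work goes in short steps, Python scripts to look and compute and a tool call to move; the robot and the scene stay as the last step left them, time stands still between calls to the robot, and variables do not carry over. Pictures are saved under pics/ and viewed, at most 10 in all, crops included, and the job is handed in when it is done.

Besides the shell and the picture viewer there is one more tool, called after ">>>" as name(argument=value, ...) on one line, values as JSON. jog_arm: Moves the arm, as the interface text tells. Its arguments: {"type":"object","properties":{"travel":{"type":"array","items":{"type":"array","items":{"type":"number"}}},"dr":{"type":"array","items":{"type":"array","items":{"type":"number"}}},"grip":{"type":"array","items":{"type":"number"}},"force":{"type":"number"}},"required":["travel","dr","grip"]}

```bash
mkdir -p pics; ls; cat > h.py <<'E'
import numpy as np, cv2
from cell import env
def shot(n,f=None):
    p=env.read_camera(n)
    if f: cv2.imwrite('pics/'+f,cv2.cvtColor(p['image'],cv2.COLOR_RGB2BGR))
    return p
def proj(p,X):
    c=np.linalg.inv(p['world_from_camera'])@np.append(X,1)
    return np.round([p['fx']*c[0]/c[2]+p['cx'],p['fy']*c[1]/c[2]+p['cy']],1)
def ray(p,uv):
    T=p['world_from_camera'];d=T[:3,:3]@[(uv[0]-p['cx'])/p['fx'],(uv[1]-p['cy'])/p['fy'],1]
    return T[:3,3],d/np.linalg.norm(d)
def atz(p,uv,z):
    o,d=ray(p,uv);return o+d*(z-o[2])/d[2]
def tri(prs):
    A=0;b=0
    for p,uv in prs:
        o,d=ray(p,uv);M=np.eye(3)-np.outer(d,d);A=A+M;b=b+M@o
    return np.linalg.solve(A,b)
def spot(q,p,n=3):
    for r in env.spot_in(q,p)[:n]:
        print(q,round(r['score'],2),np.round(r['at'],3),proj(p,r['at']))
E
python3 - <<'E'
from h import *
t=shot('top','top1.png');s=shot('scene','scene1.png')
for p in(t,s):
    print(p['shot'],np.round(p['world_from_camera'],3).tolist(),p['fx'])
    for q in['carousel','axis','bay','opening','fin','pivot','crossbar','print','round_print','dome_print','glue','jar','spool']: spot(q,p)
o=env.get_obs();print(o)
E
```

```text
pics
1 [[0.018, -0.992, 0.125, 0.399], [-0.999, -0.014, 0.036, 0.026], [-0.034, -0.125, -0.992, 1.162], [0.0, 0.0, 0.0, 1.0]] 413.55532298840643
carousel 0.69 [0.559 0.129 0.07 ] [282.  189.2]
axis 0.89 [0.558 0.136 0.073] [279.4 189.5]
axis 0.66 [ 0.605 -0.222  0.062] [413.5 174.5]
bay 0.75 [0.558 0.134 0.071] [280.3 189.6]
opening 0.57 [0.564 0.119 0.066] [286.1 187.9]
fin 0.58 [0.562 0.118 0.071] [286.2 188.2]
pivot 0.91 [0.56  0.132 0.071] [280.7 188.9]
crossbar 0.83 [0.522 0.254 0.138] [229.7 199.2]
crossbar 0.52 [0.564 0.118 0.072] [286.1 187.6]
print 0.76 [ 0.46  -0.196  0.016] [401.  229.3]
print 0.67 [ 0.49  -0.094  0.013] [363.7 217.9]
print 0.55 [ 0.348 -0.204  0.013] [404.2 270.6]
round_print 0.79 [ 0.498 -0.35   0.017] [457.4 216.5]
dome_print 0.77 [ 0.606 -0.221  0.058] [412.6 174.4]
glue 0.81 [ 0.653 -0.384  0.075] [476.1 156.5]
glue 0.62 [0.558 0.135 0.072] [279.9 189.6]
glue 0.39 [ 0.603 -0.225  0.061] [414.7 175.4]
jar 0.64 [0.673 0.389 0.08 ] [187.2 146. ]
spool 0.74 [0.457 0.464 0.058] [158.2 225.6]
2 [[0.567, 0.557, -0.607, 1.312], [0.824, -0.368, 0.432, -0.473],
[... 904 characters left out ...]
7 161.2]
{'time': 1.4, 'q': array([ 1.09440444e+00,  4.80214927e-01,  1.59630933e+00,  3.77792426e-06,
        1.06505002e+00, -4.65758823e-02]), 'joint_vel': array([ 0.00033238, -0.00084556,  0.00062796,  0.00056899, -0.00010432,
       -0.00059196]), 'joint_efforts': array([ 4.00185454e-03, -9.50510073e+01, -4.30648148e+01,  3.04031437e-04,
        1.29499367e-03,  3.99872732e-06]), 'position': array([0.27082546, 0.5908984 , 0.23128338]), 'eef_rot': array([7.77968424e-07, 2.13258442e-01, 9.76995822e-01, 9.29937267e-06]), 'ft_force': array([0.1469009 , 0.26132373, 0.10125203]), 'moment': array([ 0.0010218 , -0.02086056, -0.00520194]), 'grip_force': 0.0, 'gripper_width': 0.08537184850563646}
```

View pics/top1.png

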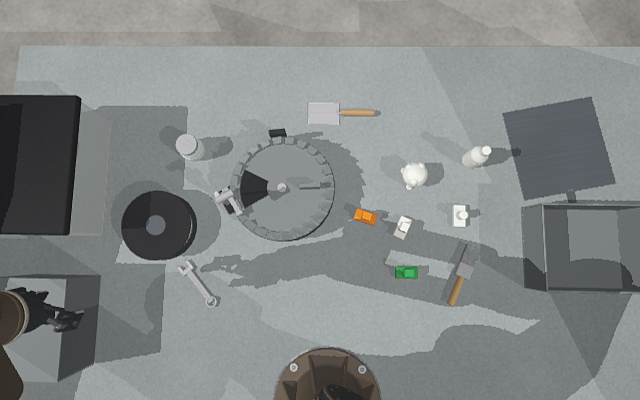

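```bash
python3 -c "
import cv2
a=cv2.imread('pics/scene1.png')[100:320,120:470];cv2.imwrite('pics/scene1c.png',cv2.resize(a,None,fx=2.25,fy=2.25,interpolation=cv2.INTER_CUBIC))"
```

```text
(no output)
```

View pics/scene1c.png

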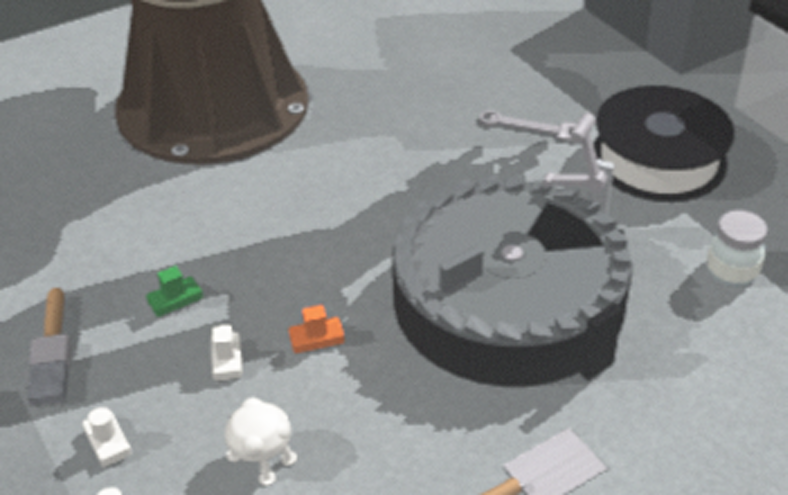

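```bash
cat >> h.py <<'E'
from scipy.spatial.transform import Rotation as Ro
def Rdown(phi):  # tool z down, tool y at angle phi in the world
    y=np.array([np.cos(phi),np.sin(phi),0]);z=np.array([0,0,-1.]);return np.column_stack([np.cross(y,z),y,z])
def cur():
    o=env.get_obs();q=o['eef_rot'];return np.array(o['position']),Ro.from_quat([q[1],q[2],q[3],q[0]]).as_matrix(),o
def togo(X,R):
    p,Rc,o=cur();print('trav',np.round(Rc.T@(np.array(X)-p),4),'dr',np.round(Ro.from_matrix(Rc.T@R).as_rotvec(),4),'t',o['time'])
E
python3 - <<'E'
from h import *
p,R,o=cur();print(np.round(R,3));w=shot('wrist');T=w['world_from_camera'];print(np.round(R.T@T[:3,:3],3),R.T@(T[:3,3]-p),w['fx'])
togo([.45,.30,.40],Rdown(np.arctan2(R[1,1],R[0,1])))
togo([.45,.30,.40],Rdown(np.pi/2))
E
python3 -c "
import cv2
a=cv2.imread('pics/top1.png')[110:250,200:350];cv2.imwrite('pics/top1c.png',cv2.resize(a,None,fx=4,fy=4,interpolation=cv2.INTER_CUBIC))"
```

```text
[[-0.909  0.417  0.   ]
 [ 0.417  0.909  0.   ]
 [ 0.     0.    -1.   ]]
[[-0.    -0.963 -0.268]
 [ 1.     0.    -0.002]
 [ 0.002 -0.268  0.963]] [ 0.06734133 -0.00099272 -0.1432557 ] 288.94141693610015
trav [-0.2841 -0.1898 -0.1687] dr [-0.  0.  0.] t 1.45
trav [-0.2841 -0.1898 -0.1687] dr [-0.      0.     -0.4298] t 1.45
```

View pics/top1c.png

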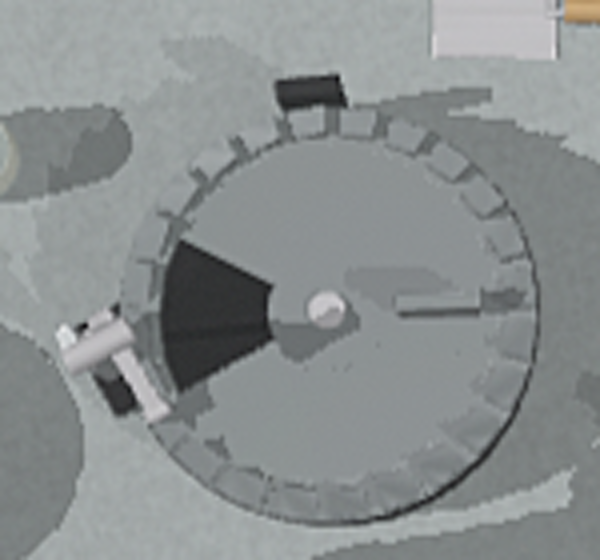

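>>> jog_arm(travel=[[-0.305,-0.235,-0.169],[-0.305,-0.235,-0.169],[-0.305,-0.235,-0.169],[-0.305,-0.235,-0.169],[-0.305,-0.235,-0.169],[-0.305,-0.235,-0.169],[-0.305,-0.235,-0.169],[-0.305,-0.235,-0.169],[-0.305,-0.235,-0.169],[-0.305,-0.235,-0.169],[-0.305,-0.235,-0.169],[-0.305,-0.235,-0.169],[-0.305,-0.235,-0.169]], dr=[[0,0,-0.43],[0,0,-0.43],[0,0,-0.43],[0,0,-0.43],[0,0,-0.43],[0,0,-0.43],[0,0,-0.43],[0,0,-0.43],[0,0,-0.43],[0,0,-0.43],[0,0,-0.43],[0,0,-0.43],[0,0,-0.43]], grip=[1,1,1,1,1,1,1,1,1,1,1,1,1])

```text
time: 2.53
position: [0.45, 0.2502, 0.4001]
eef_rot: [-0.0, 0.001, 1.0, 0.0]
ft_force: [0.1, 0.2, -0.0]
gripper_width: -0.0003
grip_force: 0.0
```

```bash
python3 - <<'E'
from h import *
w=shot('wrist','w1.png')
for q in['axis','opening','fin','pivot','crossbar','pawl']:
    try: spot(q,w,2)
    except Exception as e: print(q,e)
t=cv2.imread('pics/w1.png');cv2.imwrite('pics/w1.png',cv2.resize(t,(800,500),interpolation=cv2.INTER_CUBIC))
E
```

```text
opening 0.74 [0.528 0.107 0.075] [236.6 209.6]
opening 0.67 [0.654 0.387 0.037] [391.6 265.7]
fin 0.92 [0.534 0.107 0.072] [237.4 212.2]
fin 0.36 [ 0.601 -0.216  0.061] [ 63.7 246.1]
pivot 0.68 [0.528 0.127 0.071] [249.2 209.2]
crossbar 0.56 [0.516 0.252 0.116] [322.2 209.7]
crossbar 0.34 [0.3   0.362 0.008] [386.1  70.4]
pawl 0.71 [0.515 0.256 0.116] [324.8 209.5]
pawl 0.46 [ 0.602 -0.214  0.064] [ 63.6 247.3]
```

View pics/w1.png

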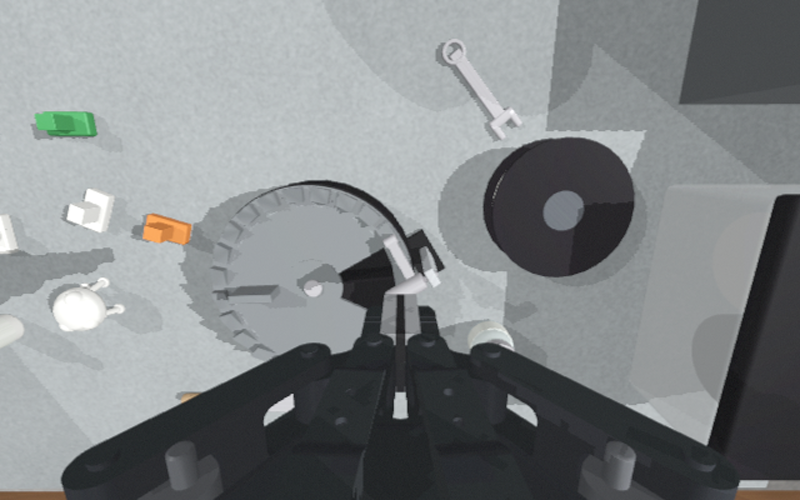

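```bash
python3 - <<'E'
from h import *
t=shot('top');s=shot('scene');w=shot('wrist')
c=lambda x,y:(200+x/4,110+y/4); sc=lambda x,y:(120+x/2.25,100+y/2.25)
H=tri([(t,c(325,308)),(s,sc(513,252)),(w,(250.4,230.4))]);print('hub',H,proj(t,H),proj(s,H),proj(w,H))
B=tri([(t,c(97,347)),(s,sc(578,130))]);print('bar',B,proj(t,B),proj(s,B),proj(w,B)*1.25)
Tb=atz(t,c(308,92),.092);print('tab',Tb)
F=atz(t,c(158,415),.084);print('finger tip',F, atz(w,(395/1.25,245/1.25),.084))
A=np.array([H[0],H[1],.072])
d=Tb-A;print('yaw',np.arctan2(d[1],d[0]),np.hypot(*d[:2]))
for n,X in(('bar',B),('tip',F)):
    d=X-A;print(n,np.arctan2(d[1],d[0]),np.hypot(*d[:2]))
# opening corners at z .072: polar
for uv in[(183,240),(270,287),(270,337),(180,390)]:
    d=atz(t,c(*uv),.072)-A;print('op',np.hypot(*d[:2]),np.arctan2(d[1],d[0]))
for uv in[(397,305),(480,302)]:
    d=atz(t,c(*uv),.109)-A;print('fin',np.hypot(*d[:2]),np.arctan2(d[1],d[0]))
# rim fit
P=np.array([atz(t,c(*uv),.075)[:2] for uv in[(122,308),(540,310),(330,523),(180,163),(485,462),(505,180),(190,460)]])
M=np.c_[2*P,np.ones(len(P))];x=np.linalg.lstsq(M,(P**2).sum(1),rcond=None)[0];print('rim',x[:2],np.sqrt(x[2]+x[0]**2+x[1]**2))
E
```

```text
hub [0.56493935 0.13006052 0.07681584] [281.5 186.8] [347.7 211.9] [251.1 230.4]
bar [0.52196419 0.25628079 0.17742364] [225.2 197.3] [377.9 157.6] [406.625 285.   ]
tab [0.70763509 0.14437093 0.092     ]
finger tip [0.49065265 0.23838503 0.084     ] [0.50164731 0.24234923 0.084     ]
yaw 0.09995197326715331 0.14341151055866083
bar 1.8989627799008433 0.13333575042100113
tip 2.171914275428989 0.13134958548747463
op 0.10817629556442403 1.1394233563480807
op 0.04090108971138238 1.2243522268937441
op 0.04243201263610544 2.059383893817196
op 0.11181983036794149 2.09889674270917
fin 0.04901138676091197 -1.6309782070795593
fin 0.10238235792740848 -1.573819224523639
rim [0.56588999 0.12558509] 0.1419205713566765
```

>>> jog_arm(travel=[[-0.08,-0.02,0.03],[-0.08,-0.02,0.03],[-0.08,-0.02,0.03],[-0.08,-0.02,0.03]], dr=[[0,0,0],[0,0,0],[0,0,0],[0,0,0]], grip=[1,1,1,1])

```text
time: 3.37
position: [0.5314, 0.2294, 0.3686]
eef_rot: [-0.001, 0.001, 1.0, -0.0]
ft_force: [-0.6, 0.3, 0.7]
gripper_width: 0.0
grip_force: 0.0
```

```bash
python3 - <<'E'
from h import *
w=shot('wrist','w2.png');np.savez('w2.npz',**{k:v for k,v in w.items()})
for q in['axis','fin','crossbar','pawl']: spot(q,w,1)
t=cv2.imread('pics/w2.png')[60:300,170:490];cv2.imwrite('pics/w2c.png',cv2.resize(t,None,fx=2.5,fy=2.5,interpolation=cv2.INTER_CUBIC))
E
```

```text
axis 0.66 [0.546 0.129 0.072] [256.5 176.5]
fin 0.88 [0.551 0.115 0.074] [247.3 179.8]
crossbar 0.84 [0.522 0.251 0.185] [340.2 173.6]
pawl 0.91 [0.524 0.256 0.186] [344.4 175.6]
```

>>> jog_arm(travel=[[0,0.1,0],[0,0.1,0],[0,0.1,0],[0,0.1,0]], dr=[[0,0,0],[0,0,0],[0,0,0],[0,0,0]], grip=[1,1,1,1])

```text
time: 3.95
position: [0.5291, 0.3341, 0.3707]
eef_rot: [0.0, -0.002, 1.0, 0.001]
ft_force: [-0.2, -0.1, -0.0]
gripper_width: -0.0001
grip_force: 0.0
```

```bash
python3 - <<'E'
from h import *
w=shot('wrist','w3.png');np.savez('w3.npz',**{k:v for k,v in w.items()})
a=cv2.imread('pics/w2.png')[90:300,200:440];b=cv2.imread('pics/w3.png')[90:300,130:370]
cv2.imwrite('pics/w23.png',cv2.resize(np.hstack([a,b]),None,fx=1.6667,fy=1.6667,interpolation=cv2.INTER_CUBIC))
E
```

```text
(no output)
```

View pics/w23.png

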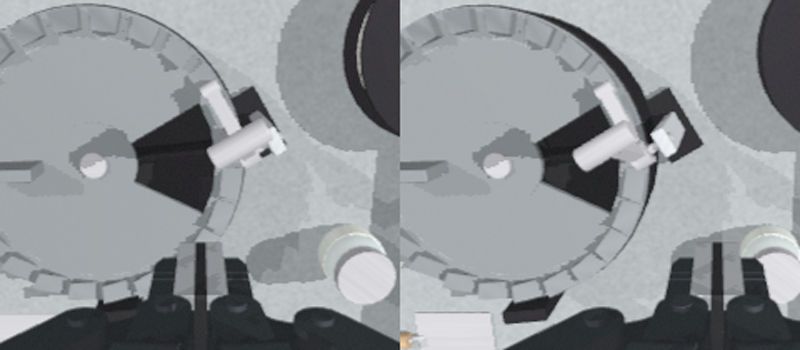

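```bash
cat > m.py <<'E'
from h import *
w2=dict(np.load('w2.npz'));w3=dict(np.load('w3.npz'))
a=lambda x,y:(200+x/1.6667,90+y/1.6667);b=lambda x,y:(130+x/1.6667,90+y/1.6667)
for n,u,v in[('hub',(93,166),(97,166)),('bar',(241,145),(208,147)),('in',(213,158),(180,163)),('out',(270,130),(237,130)),('tip',(208,90),(203,92)),('fin top end',(5,171),(18,173)),('tabcorner',(0,0),(0,0))]:
    if n!='tabcorner': print(n,np.round(tri([(w2,a(*u)),(w3,b(*v))]),4))
A=np.array([.564,.130])
t=shot('top');
for nm,p,f,cs in(('w2',w2,a,[(136,145),(190,100),(143,183),(203,213)]),('w3',w3,b,[(140,145),(193,110),(143,182),(210,214)])):
    for uv in cs: d=atz(p,f(*uv),.072)[:2]-A;print(nm,np.round([np.hypot(*d),np.arctan2(d[1],d[0])],3))
E
python3 m.py
```

```text
hub [0.566  0.1279 0.0761]
bar [0.5269 0.2563 0.18  ]
in [0.5366 0.2368 0.1835]
out [0.5161 0.2767 0.1766]
tip [0.4959 0.2344 0.091 ]
fin top end [0.5807 0.0306 0.0407]
w2 [0.042 1.989]
w2 [0.106 2.152]
w2 [0.048 1.146]
w2 [0.112 1.111]
w3 [0.042 1.994]
w3 [0.103 2.078]
w3 [0.042 1.119]
w3 [0.112 1.104]
```

```bash
cat >> m.py <<'E'
print('---')
for n,u,v in[('piv?',(252,160),(240,160)),('white',(276,141),(268,135)),('postcorner',(252,88),(268,90)),('postcorner2',(285,145),(303,142))]:
    X=tri([(w2,a(*u)),(w3,b(*v))]);print(n,np.round(X,4),proj(w2,X),proj(w3,X))
for al in(1.62,1.75,1.9,2.0):
    P=np.array([.565+.141*np.cos(al),.129+.141*np.sin(al),.11]);f=lambda p,o:np.round((np.array(proj(p,P))-o)*1.6667)
    print(al,f(w2,(200,90)),f(w3,(130,90)))
for nm,p,f,u in(('w2',w2,a,(255,112)),('w3',w3,b,(274,122))):
  for z in(.0,.06,.12): d=atz(p,f(*u),z)[:2]-A;print(nm,z,np.round([np.hypot(*d),np.arctan2(d[1],d[0])],3))
E
python3 m.py | sed -n '/---/,$p'; python3 - <<'E'
import cv2,numpy as np
a=cv2.imread('pics/w2.png')[130:220,280:390];b=cv2.imread('pics/w3.png')[130:220,210:320]
cv2.imwrite('pics/w23b.png',cv2.resize(np.hstack([a,b]),None,fx=3.6,fy=3.6,interpolation=cv2.INTER_CUBIC))
E
```

```text
---
piv? [0.5487 0.2699 0.1274] [351.2 185.7] [274.  186.3]
white [0.5334 0.2916 0.1106] [365.7 172.4] [290.7 173.2]
postcorner [ 5.010e-01  2.817e-01 -2.000e-04] [351.2 143.1] [290.8 143.7]
postcorner2 [0.5582 0.3183 0.0029] [371.  175.8] [311.8 176.3]
1.62 [250. 166.] [243. 167.]
1.75 [248. 145.] [240. 146.]
1.9 [242. 121.] [233. 122.]
2.0 [236. 105.] [226. 106.]
w2 0.0 [0.16  1.814]
w2 0.06 [0.156 1.869]
w2 0.12 [0.152 1.928]
w3 0.0 [0.16  1.752]
w3 0.06 [0.167 1.797]
w3 0.12 [0.174 1.839]
```

View pics/w23b.png

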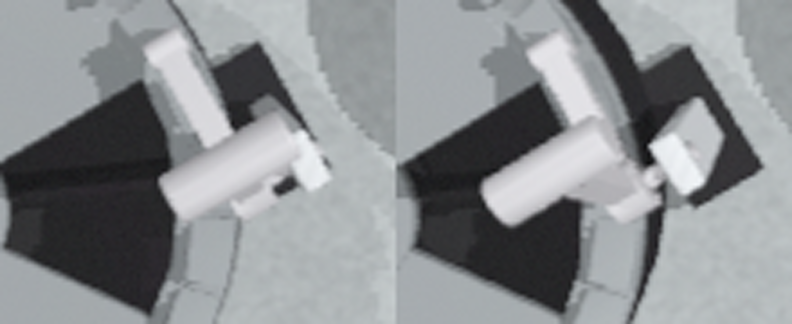

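>>> jog_arm(travel=[[0.046,-0.1,0.12],[0.046,-0.1,0.12],[0.046,-0.1,0.12],[0.046,-0.1,0.12],[0.046,-0.1,0.12],[0.046,-0.1,0.21],[0.046,-0.1,0.21],[0.046,-0.1,0.21],[0.046,-0.1,0.21]], dr=[[0,0,-0.49],[0,0,-0.49],[0,0,-0.49],[0,0,-0.49],[0,0,-0.49],[0,0,-0.49],[0,0,-0.49],[0,0,-0.49],[0,0,-0.49]], grip=[1,1,1,1,1,1,1,1,1])

```text
time: 4.85
position: [0.4827, 0.229, 0.159]
eef_rot: [-0.002, -0.242, 0.97, -0.0]
ft_force: [-1.2, 0.1, 1.4]
gripper_width: 0.0003
grip_force: 0.0
```

```bash
python3 - <<'E'
from h import *
togo([.559+.882*.012,.270+.471*.012,.160],Rdown(2.06))
w=shot('wrist','w4.png');s=shot('scene','s4.png')
B=[.525,.256,.176];print(proj(w,B),proj(s,B))
b=cv2.imread('pics/s4.png')[90:250,280:480];a=cv2.imread('pics/w4.png')
cv2.imwrite('pics/ws4.png',np.hstack([cv2.resize(a[100:300,200:400],(400,400)),cv2.resize(b,(400,320))[:].copy() if 0 else cv2.copyMakeBorder(cv2.resize(b,(400,320)),0,80,0,0,cv2.BORDER_CONSTANT)]))
E
```

```text
trav [-0.0986  0.0004 -0.0014] dr [ 0.0004 -0.0046 -0.0002] t 4.85
[329.8 352.4] [378.5 158.6]
```

View pics/ws4.png

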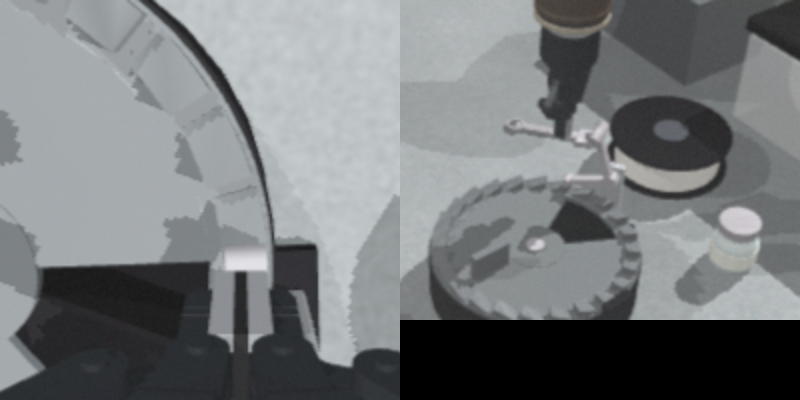

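>>> jog_arm(travel=[[-0.01,0,0],[-0.02,0,0],[-0.03,0,0],[-0.039,0,0],[-0.048,0,0],[-0.057,0,0],[-0.066,0,0],[-0.075,0,0],[-0.084,0,0],[-0.092,0,0],[-0.098,0,0],[-0.098,0,0],[-0.098,0,0]], dr=[[0,0,0],[0,0,0],[0,0,0],[0,0,0],[0,0,0],[0,0,0],[0,0,0],[0,0,0],[0,0,0],[0,0,0],[0,0,0],[0,0,0],[0,0,0]], grip=[1,1,1,1,1,1,1,1,1,1,1,1,1])

```text
time: 6.03
position: [0.5695, 0.2757, 0.16]
eef_rot: [-0.002, -0.243, 0.97, -0.0]
ft_force: [-7.4, -4.9, 6.9]
gripper_width: 0.0001
grip_force: 5.3
```

```bash
python3 - <<'E'
from h import *
s=shot('scene','s5.png');t=shot('top','t5.png')
spot('crossbar',s,2);spot('crossbar',t,2);print('expect out',proj(s,[.598,.291,.171]),proj(t,[.598,.291,.171]))
b=cv2.imread('pics/s5.png')[90:250,280:480];a=cv2.imread('pics/t5.png')[140:240,190:290]
cv2.imwrite('pics/st5.png',np.hstack([cv2.resize(a,(400,400)),cv2.copyMakeBorder(cv2.resize(b,(400,320)),0,80,0,0,cv2.BORDER_CONSTANT)]))
E
```

```text
crossbar 0.81 [0.556 0.267 0.142] [387.8 173. ]
crossbar 0.44 [0.516 0.243 0.137] [233.9 201.9]
expect out [406.2 169.7] [213.1 166.8]
```

View pics/st5.png

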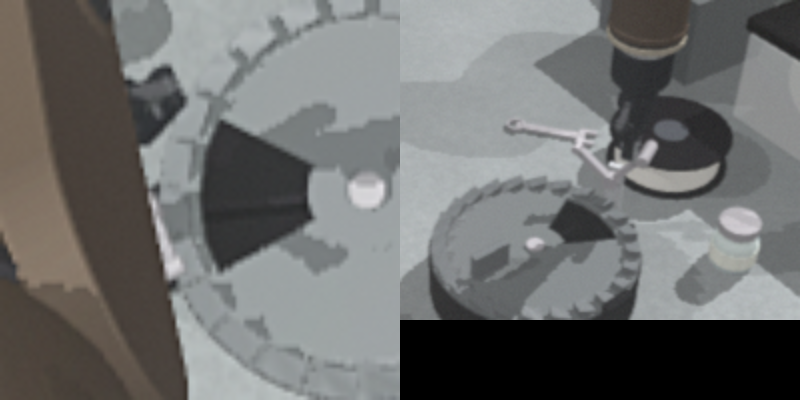

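>>> jog_arm(travel=[[0.012,0,0],[0.012,0,-0.04],[0.012,0,-0.08],[0.012,0,-0.12],[0.03,-0.05,-0.14],[0.108,-0.194,-0.14],[0.108,-0.194,-0.14],[0.108,-0.194,-0.14],[0.108,-0.194,-0.14],[0.108,-0.194,-0.14],[0.108,-0.194,-0.14],[0.108,-0.194,-0.14],[0.108,-0.194,-0.14],[0.108,-0.194,-0.14],[0.108,-0.194,-0.14],[0.108,-0.194,-0.14],[0.108,-0.194,-0.14],[0.108,-0.194,-0.14],[0.108,-0.194,-0.14],[0.108,-0.194,-0.14]], dr=[[0,0,0],[0,0,0],[0,0,0],[0,0,0],[0,0,0.12],[0,0,0.24],[0,0,0.36],[0,0,0.48],[0,0,0.6],[0,0,0.72],[0,0,0.84],[0,0,0.96],[0,0,1.08],[0,0,1.2],[0,0,1.32],[0,0,1.44],[0,0,1.56],[0,0,1.68],[0,0,1.8],[0,0,1.92]], grip=[1,1,1,1,0.76,0.76,0.76,0.76,0.76,0.76,0.76,0.76,0.76,0.76,0.76,0.76,0.76,0.76,0.76,0.76])

```text
time: 7.9
position: [0.5669, 0.0543, 0.3004]
eef_rot: [0.0, 0.658, 0.753, 0.0]
ft_force: [0.7, 0.1, 0.0]
gripper_width: 0.0203
grip_force: 0.0
```

```bash
python3 - <<'E'
from h import *
p,R,o=cur();print(np.round(R,3),o['q'])
w=shot('wrist','w6.png');t=shot('top','t6.png')
np.savez('w6.npz',**w);np.savez('t6.npz',**t)
for q in('crossbar','fin','axis'):spot(q,t,1)
a=cv2.imread('pics/w6.png');b=cv2.imread('pics/t6.png')[110:250,200:350]
cv2.imwrite('pics/w6b.png',np.hstack([cv2.resize(a[:,100:540],(440,400)),cv2.resize(b,None,fx=2.4,fy=2.857)])) if 0 else cv2.imwrite('pics/w6b.png',cv2.resize(a,(800,500),interpolation=cv2.INTER_CUBIC))
E
```

```text
[[-0.135  0.991  0.   ]
 [ 0.991  0.135 -0.   ]
 [-0.     0.    -1.   ]] [ 4.23002857e-02  3.02709318e-01  1.69873835e+00 -3.92232388e-06
  1.14013496e+00 -9.26957973e-02]
crossbar 0.47 [0.581 0.284 0.171] [215.6 173.6]
fin 0.87 [0.522 0.105 0.071] [290.7 203.2]
axis 0.85 [0.528 0.112 0.076] [287.8 200.6]
```

View pics/w6b.png

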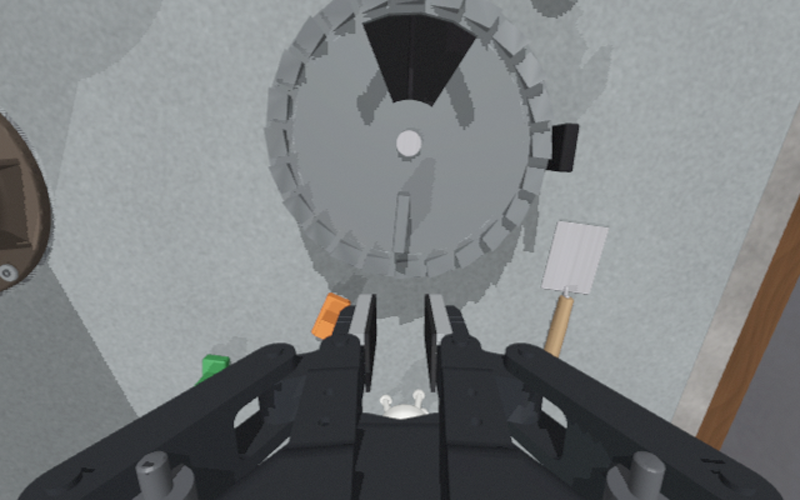

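```bash
cat > lid.py <<'E'
from h import *
from scipy.optimize import minimize
def uv(p,X): return proj(p,X)
def gray(p): return cv2.cvtColor(p['image'],cv2.COLOR_RGB2GRAY).astype(float)
def opening(p,A,z=.072):
    g=gray(p);out=[]
    for r in np.arange(.06,.105,.005):
        th=np.arange(-np.pi,np.pi,.005)
        v=np.array([cv2.getRectSubPix(g.astype(np.float32),(1,1),tuple(map(float,proj(p,[A[0]+r*np.cos(a),A[1]+r*np.sin(a),z]))))[0,0] for a in th])
        m=(v<75).astype(np.uint8)
        m2=np.r_[m,m]; best=(0,0);i=0   # longest dark run
        while i<len(m):
            j=i
            while j<len(m2) and m2[j]: j+=1
            if j-i>best[0]: best=(j-i,i)
            i=j+1
        out.append((round(r,3),best[0]*.005,th[0]+.005*(best[1]+best[0]/2)))
    return np.array(out)
def tabfit(ps,A):
    best=None
    ims=[(p,(gray(p)<70)) for p in ps]
    def cost(x):
        a,r=x;c=0
        e=np.array([np.cos(a),np.sin(a)]);n=np.array([-e[1],e[0]])
        for p,m in ims:
            P=[proj(p,np.append(A+e*(r+d)+n*w,z)) for d in(0,.014) for w in(-.022,.022) for z in(.066,.092)]
            M=np.zeros(m.shape,np.uint8);cv2.fillConvexPoly(M,cv2.convexHull((np.array(P)*16).astype(np.int32).reshape(-1,1,2)),1,shift=4)
            # neighbourhood outside the tab, beyond the rim
            N=cv2.dilate(M,np.ones((9,9)))
            c+=((N>0)&(m!=(M>0))).sum()/M.sum()
        return c
    for a in np.arange(-.05,.25,.01):
        for r in np.arange(.136,.152,.002):
            c=cost((a,r))
            if best is None or c<best[0]: best=(c,a,r)
    return best
E
cat > l1.py <<'E'
from lid import *
w2,w3,w6,t6=[dict(np.load(f+'.npz')) for f in('w2','w3','w6','t6')]
H=tri([(w2,(200+93/1.6667,90+166/1.6667)),(w3,(130+97/1.6667,90+166/1.6667)),(w6,(409/1.25,143/1.25)),(t6,(281.2,187))])
print('hub',H,[proj(p,H) for p in(w6,t6)])
A=H[:2]
for p in(w6,): print(np.round(opening(p,A),3))
for ps in([w6],[t6],[w6,t6]): print('tab',tabfit(ps,A))
for f in((404,193),(402,268)):
    d=atz(w6,(f[0]/1.25,f[1]/1.25),.109)[:2]-A;print('fin',np.hypot(*d),np.arctan2(d[1],d[0]))
E
python3 l1.py
```

```text
hub [0.56490094 0.12917948 0.07972068] [array([326.9, 113.1]), array([281.7, 186.6])]
[[0.06  0.995 1.616]
 [0.065 0.99  1.613]
 [0.07  0.995 1.611]
 [0.075 0.985 1.611]
 [0.08  0.985 1.611]
 [0.085 0.98  1.613]
 [0.09  0.98  1.613]
 [0.095 0.98  1.613]
 [0.1   0.98  1.613]]
tab (np.float64(0.15295480880648898), np.float64(0.09000000000000001), np.float64(0.14200000000000002))
tab (np.float64(1.0), np.float64(-0.009999999999999995), np.float64(0.136))
tab (np.float64(1.152954808806489), np.float64(0.09000000000000001), np.float64(0.14200000000000002))
fin 0.04630340637033116 -1.5363955779286071
fin 0.11892871222827546 -1.4895345369815283
```

```bash
cat > l2.py <<'E'
from lid import *
w6,t=[dict(np.load(f+'.npz')) for f in('w6','t6')]
t['image']=cv2.cvtColor(cv2.imread('pics/top1.png'),cv2.COLOR_BGR2RGB)
s=env.read_camera('scene')
A=np.array([.565,.1292])
for ps in([t],[s],[w6,t],[w6,t,s]): print('tab',tabfit(ps,A))
print(np.round(opening(t,A),3)[::3])
p,R,o=cur();print(p,o['time'],o['ft_force'])
for k in range(0,9):
    f=-1.529-k*1.52/8;X=[A[0]+.078*np.cos(f),A[1]+.078*np.sin(f),.083]
    togo(X,Rdown(f+np.pi/2))
E
python3 l2.py
```

```text
tab (np.float64(0.23684210526315788), np.float64(0.10000000000000002), np.float64(0.14))
tab (np.float64(0.6462264150943396), np.float64(0.11000000000000003), np.float64(0.14400000000000002))
tab (np.float64(0.42774397115167906), np.float64(0.10000000000000002), np.float64(0.14200000000000002))
tab (np.float64(1.147370139375978), np.float64(0.10000000000000002), np.float64(0.14200000000000002))
[[0.06  0.91  1.623]
 [0.075 0.92  1.618]
 [0.09  0.93  1.623]]
[0.56673975 0.05432111 0.30032385] 8.2 [-0.15929521 -0.04407725  0.55473402]
trav [-0.0032  0.0011  0.2173] dr [-0.      0.      0.1029] t 8.2
trav [-0.0003 -0.0134  0.2173] dr [-0.      0.      0.2929] t 8.2
trav [ 0.0053 -0.0271  0.2173] dr [-0.      0.      0.4829] t 8.2
trav [ 0.0134 -0.0395  0.2173] dr [-0.      0.      0.6729] t 8.2
trav [ 0.0236 -0.0502  0.2173] dr [-0.      0.      0.8629] t 8.2
trav [ 0.0357 -0.0587  0.2173] dr [-0.      0.      1.0529] t 8.2
trav [ 0.0492 -0.0648  0.2173] dr [0.     0.     1.2429] t 8.2
trav [ 0.0636 -0.0682  0.2173] dr [0.     0.     1.4329] t 8.2
trav [ 0.0784 -0.0688  0.2173] dr [0.     0.     1.6229] t 8.2
```

>>> jog_arm(travel=[[-0.003,0.001,0.04],[-0.003,0.001,0.08],[-0.003,0.001,0.12],[-0.003,0.001,0.15],[-0.003,0.001,0.175],[-0.003,0.001,0.195],[-0.003,0.001,0.21],[-0.003,0.001,0.217],[-0.003,0.001,0.217],[-0.003,0.001,0.217],[-0.003,0.001,0.217]], dr=[[0,0,0.1],[0,0,0.1],[0,0,0.1],[0,0,0.1],[0,0,0.1],[0,0,0.1],[0,0,0.1],[0,0,0.1],[0,0,0.1],[0,0,0.1],[0,0,0.1]], grip=[0.6,0.6,0.6,0.6,0.6,0.6,0.6,0.6,0.8,0.8,0.8], force=20)

```text
time: 9.12
position: [0.5688, 0.0515, 0.0843]
eef_rot: [0.0, 0.692, 0.722, 0.001]
ft_force: [-0.2, -0.9, 0.8]
gripper_width: 0.0169
grip_force: 0.0
```

```bash
python3 - <<'E'
from h import *
A=np.array([.565,.1292])
for k in range(1,17):
    f=-1.529-k*1.525/15;togo([A[0]+.078*np.cos(f),A[1]+.078*np.sin(f),.083],Rdown(f+np.pi/2))
print(cur()[2]['ft_force'])
E
```

```text
trav [ 0.0002 -0.0085  0.0013] dr [ 1.400e-03 -1.000e-04  1.015e-01] t 9.1167
trav [ 0.0014 -0.0163  0.0013] dr [ 1.400e-03 -1.000e-04  2.032e-01] t 9.1167
trav [ 0.0034 -0.024   0.0013] dr [ 1.400e-03 -2.000e-04  3.049e-01] t 9.1167
trav [ 0.0061 -0.0314  0.0013] dr [ 1.400e-03 -3.000e-04  4.065e-01] t 9.1167
trav [ 0.0096 -0.0385  0.0013] dr [ 1.400e-03 -4.000e-04  5.082e-01] t 9.1167
trav [ 0.0138 -0.0452  0.0013] dr [ 1.400e-03 -4.000e-04  6.099e-01] t 9.1167
trav [ 0.0187 -0.0515  0.0013] dr [ 1.400e-03 -5.000e-04  7.115e-01] t 9.1167
trav [ 0.0242 -0.0572  0.0013] dr [ 1.400e-03 -6.000e-04  8.132e-01] t 9.1167
trav [ 0.0302 -0.0624  0.0012] dr [ 1.300e-03 -7.000e-04  9.149e-01] t 9.1167
trav [ 0.0367 -0.0669  0.0012] dr [ 1.3000e-03 -7.0000e-04  1.0165e+00] t 9.1167
trav [ 0.0437 -0.0707  0.0012] dr [ 1.3000e-03 -8.0000e-04  1.1182e+00] t 9.1167
trav [ 0.051  -0.0738  0.0012] dr [ 1.3000e-03 -9.0000e-04  1.2199e+00] t 9.1167
trav [ 0.0585 -0.0762  0.0012] dr [ 1.2000e-03 -9.0000e-04  1.3215e+00] t 9.1167
trav [ 0.0663 -0.0777  0.0012] dr [ 1.2000e-03 -1.0000e-03  1.4232e+00] t 9.1167
trav [ 0.0742 -0.0785  0.0012] dr [ 1.1000e-03 -1.1000e-03  1.5249e+00] t 9.1167
trav [ 0.0821 -0.0784  0.0012] dr [ 1.1000e-03 -1.2000e-03  1.6265e+00] t 9.1167
[-0.24435773 -0.90149011  0.80498584]
```

>>> jog_arm(travel=[[0,-0.0085,0],[0.0014,-0.0163,0],[0.0034,-0.024,0],[0.006,-0.031,0],[0.0096,-0.0385,0],[0.0138,-0.045,0],[0.0187,-0.0515,0],[0.024,-0.057,0],[0.03,-0.0625,0],[0.0367,-0.067,0],[0.0437,-0.0707,0],[0.051,-0.074,0],[0.0585,-0.076,0],[0.0663,-0.0777,0],[0.0742,-0.0785,0],[0.0742,-0.0785,0],[0.0742,-0.0785,0],[0.0742,-0.0785,0],[0.0742,-0.0785,0],[0.0742,-0.0785,0]], dr=[[0,0,0.1],[0,0,0.2],[0,0,0.3],[0,0,0.405],[0,0,0.51],[0,0,0.61],[0,0,0.71],[0,0,0.81],[0,0,0.915],[0,0,1.015],[0,0,1.12],[0,0,1.22],[0,0,1.32],[0,0,1.423],[0,0,1.525],[0,0,1.525],[0,0,1.525],[0,0,1.525],[0,0,1.525],[0,0,1.525]], grip=[0.8,0.8,0.8,0.8,0.8,0.8,0.8,0.8,0.8,0.8,0.8,0.8,0.8,0.8,0.8,1,1,1,1,1])

```text
time: 10.78
position: [0.4873, 0.1224, 0.0846]
eef_rot: [-0.0, 0.999, 0.045, 0.001]
ft_force: [-3.3, 2.3, 9.9]
gripper_width: 0.0113
grip_force: 24.0
```

>>> jog_arm(travel=[[0,0,0],[0,0,0],[0,0,-0.03],[0,0,-0.07],[0,0,-0.11],[-0.04,0,-0.15],[-0.08,0,-0.19],[-0.1,0,-0.22],[-0.1,0,-0.22],[-0.1,0,-0.22]], dr=[[0,0,0],[0,0,0],[0,0,0],[0,0,0],[0,0,0],[0,0,0],[0,0,0],[0,0,0],[0,0,0],[0,0,0]], grip=[0.6,0.6,0.6,0.6,0.6,0.6,0.6,0.6,0.6,0.6])

```text
time: 11.62
position: [0.386, 0.1137, 0.3073]
eef_rot: [-0.0, 0.999, 0.044, 0.003]
ft_force: [1.5, -0.4, 0.3]
gripper_width: 0.0341
grip_force: 0.0
```

```bash
cat > l3.py <<'E'
from lid import *
import sys
A=np.array([.565,.1292])
for n in('wrist','top'):
    p=shot(n,sys.argv[1]+n+'.png');o=opening(p,A);print(n,np.round(o[::2],3).tolist(),tabfit([p],A))
    np.savez(sys.argv[1]+n+'.npz',**p)
    spot('crossbar',p,1)
print(cur()[0],cur()[2]['time'],cur()[2]['q'])
E
python3 l3.py a
```

```text
wrist [[0.06, 0.0, -3.142], [0.07, 0.0, -3.142], [0.08, 0.0, -3.142], [0.09, 0.0, -3.142], [0.1, 0.0, -3.142]] (np.float64(nan), np.float64(-0.05), np.float64(0.136))
crossbar 0.78 [0.532 0.258 0.127] [187.8  27. ]
top [[0.06, 0.96, 0.118], [0.07, 0.955, 0.106], [0.08, 0.94, 0.108], [0.09, 0.95, 0.103], [0.1, 0.955, 0.106]] (np.float64(0.2913907284768212), np.float64(0.12000000000000004), np.float64(0.14))
crossbar 0.55 [0.56  0.28  0.149] [219.2 183.4]
[0.38728717 0.11366658 0.30287218] 11.8167 [ 2.10378642e-01  4.38574596e-02  2.02037939e+00 -5.13559092e-05
  1.07744809e+00  1.69368232e+00]lid.py:30: RuntimeWarning: invalid value encountered in divide
  c+=((N>0)&(m!=(M>0))).sum()/M.sum()
```

>>> jog_arm(travel=[[0.255,-0.17,0],[0.255,-0.17,0],[0.255,-0.17,0],[0.255,-0.17,0],[0.255,-0.17,0],[0.255,-0.17,0],[0.255,-0.17,0],[0.255,-0.17,0],[0.255,-0.17,0.04],[0.255,-0.17,0.08],[0.255,-0.17,0.12],[0.255,-0.17,0.148],[0.255,-0.17,0.148]], dr=[[0,0,-0.1],[0,0,-0.2],[0,0,-0.3],[0,0,-0.4],[0,0,-0.4],[0,0,-0.4],[0,0,-0.4],[0,0,-0.4],[0,0,-0.4],[0,0,-0.4],[0,0,-0.4],[0,0,-0.4],[0,0,-0.4]], grip=[1,1,1,1,1,1,1,1,1,1,1,1,1])

```text
time: 12.9
position: [0.6226, 0.3033, 0.1466]
eef_rot: [0.001, 0.97, 0.241, -0.006]
ft_force: [-0.4, 0.4, 0.2]
gripper_width: -0.0003
grip_force: 0.0
```

```bash
python3 - <<'E'
from h import *
for s in(.075,.015,.005): togo([.559+.882*s,.270+.471*s,.155],Rdown(2.06-np.pi))
s=shot('scene');spot('crossbar',s,1)
E
```

```text
trav [ 0.0031 -0.0006 -0.0084] dr [-0.0009  0.012  -0.0021] t 12.9
trav [-0.0569 -0.0004 -0.0077] dr [-0.0009  0.012  -0.0021] t 12.9
trav [-0.0669 -0.0003 -0.0076] dr [-0.0009  0.012  -0.0021] t 12.9
crossbar 0.86 [0.557 0.268 0.144] [388.4 172.7]
```

>>> jog_arm(travel=[[-0.007,0,-0.006],[-0.014,0,-0.006],[-0.02,0,-0.006],[-0.026,0,-0.006],[-0.032,0,-0.006],[-0.038,0,-0.006],[-0.044,0,-0.006],[-0.05,0,-0.006],[-0.056,0,-0.006],[-0.061,0,-0.006],[-0.061,0,-0.006],[-0.061,0,-0.006],[-0.061,0,-0.006]], dr=[[0,0,0],[0,0,0],[0,0,0],[0,0,0],[0,0,0],[0,0,0],[0,0,0],[0,0,0],[0,0,0],[0,0,0],[0,0,0],[0,0,0],[0,0,0]], grip=[1,1,1,1,1,1,1,1,1,1,1,1,1])

```text
time: 14.08
position: [0.5726, 0.2768, 0.1613]
eef_rot: [-0.0, 0.971, 0.241, 0.0]
ft_force: [-0.7, 0.2, 0.9]
gripper_width: 0.0002
grip_force: 0.0
```

```bash
python3 - <<'E'
from h import *
s=shot('scene','s7.png')
for q in('crossbar','pawl'):spot(q,s,1)
print(proj(s,[.526,.253,.175]),proj(s,[.598,.291,.171]))
g=cv2.cvtColor(s['image'],cv2.COLOR_RGB2GRAY)
print(g[145:195:3,355:425:3])
E
```

```text
crossbar 0.73 [0.548 0.26  0.114] [382.8 180.6]
pawl 0.74 [0.546 0.26  0.11 ] [382.  181.1]
[377.8 159.4] [406.2 169.7]
[[162 161 159 159 158 160 158 121 105 107 107  84  70  93  47  49  46  53
   52  50  48  51  47  49]
 [162 162 164 163 163 160 161 162 147 110  98  52  89  83  46  48  54  55
   50  52  51  51  47  47]
 [161 160 159 159 163 161 159 161 162 162  91  66  91  63  53  51  51  48
   91 102 103 102  56  40]
 [188 180 170 166 162 178 177 171 166 181 152  61  79  57  49  49  55  70
  102 103  97 102  93  54]
 [120 144 187 202 203 205 129 133 164 174 144  51  55  51  57  52  55  52
   98 101 100 101 102  63]
 [174 178 139 139 148 218 199 187 176 126 126  69  53  48  53  83  52  48
   50  60  72  79  57  51]
 [172 176 178 180 146 140 117 157 176 121 118 100  79  52  60  96  53  53
   54  51  52  55  52  53]
 [176 176 175 178 178 181 180 155 125 124 123 161 113  51  79  90  53  56
   53  53  53  54  52  48]
 [177 178 179 183 180 176 158 126 129 126 129 163 138  70  92  56  56  52
   56  53  50  56  55  53]
 [174 177 177 205 175 159 124 127 127 127 129 227 212 173 170 145  73  54
   50  53  53  53  53  54]
 [176 178 147 182 198 205 200 160 137 124 127 141 142 173 173 172 165 158
  154 128 102  94  95 103]
 [177 175 152 151 138 123 131 167 196 145 138 188 125 159 172 172 170 171
  168 160 161 160 163 163]
 [129 129 132 171 176 123 125 125 124 123 122 147 112  44  84 163 174 170
  170 167 163 163 165 162]
 [ 95  89  99 128 132 133 119 124 126 123 124 123 137 113  52  46  59 124
  157 164 165 165 162 151]
 [123 117 142 117  94  87 102 127 115 116 124 122 132 124 122 119  79  54
   47  47  47  45  43  48]
 [103 105 120 144 114 130 114  98 100  98 122 131 132 123 124 126 128 129
  127 126 126 109 124 121]
 [110 102 104 105 107 106 102 103  88  96 130 130 128 129 124 128 128 128
  128 124 128 130 123 128]]
```

>>> jog_arm(travel=[[0.01,0,0],[0.01,0,-0.04],[0.01,0,-0.08],[0.01,0,-0.12],[-0.372,0.33,-0.14],[-0.372,0.33,-0.14],[-0.372,0.33,-0.14],[-0.372,0.33,-0.14],[-0.372,0.33,-0.14],[-0.372,0.33,-0.14],[-0.372,0.33,-0.14],[-0.372,0.33,-0.14],[-0.372,0.33,-0.14],[-0.372,0.33,-0.14],[-0.372,0.33,-0.14],[-0.372,0.33,-0.14],[-0.372,0.33,-0.14],[-0.372,0.33,-0.14],[-0.372,0.33,-0.14]], dr=[[0,0,0],[0,0,0],[0,0,0],[0,0,0],[0,0,0.1],[0,0,0.2],[0,0,0.3],[0,0,0.39],[0,0,0.39],[0,0,0.39],[0,0,0.39],[0,0,0.39],[0,0,0.39],[0,0,0.39],[0,0,0.39],[0,0,0.39],[0,0,0.39],[0,0,0.39],[0,0,0.39]], grip=[1,1,1,1,1,1,0,0,0,0,0,0,0,0,0,0,0,0,0])

```text
time: 15.82
position: [0.3984, -0.1895, 0.3015]
eef_rot: [-0.0, 0.999, 0.047, 0.0]
ft_force: [-0.2, 0.3, -0.0]
gripper_width: 0.0855
grip_force: 0.0
```

```bash
python3 l3.py b 2>/dev/null; python3 - <<'E'
from h import *
w=dict(np.load('bwrist.npz'));t=dict(np.load('btop.npz'))
spot('print',w,4);spot('round_print',w,2)
im=w['image'].astype(int);m=((im.min(2)>190)&(im.max(2)-im.min(2)<25)).astype(np.uint8)
n,l,st,ce=cv2.connectedComponentsWithStats(m)
for i in range(1,n):
    if st[i,4]>60:
        c=np.argwhere(l==i)[:,::-1].astype(np.float32);print(ce[i].round(1),st[i],cv2.minAreaRect(c),atz(w,ce[i],.02).round(3))
a=w['image'][:,:,::-1];
cv2.imwrite('pics/bw.png',a)
E
```

```text
wrist [[0.06, 0.195, 3.086], [0.07, 0.19, 3.008], [0.08, 0.335, 3.141], [0.09, 0.175, 3.216], [0.1, 0.23, 3.173]] (np.float64(nan), np.float64(-0.05), np.float64(0.136))
crossbar 0.38 [0.509 0.087 0.074] [92.4 59.2]
top [[0.06, 0.955, 0.116], [0.07, 0.95, 0.108], [0.08, 0.94, 0.108], [0.09, 0.955, 0.106], [0.1, 0.95, 0.108]] (np.float64(0.304635761589404), np.float64(0.12000000000000004), np.float64(0.14))
crossbar 0.76 [0.522 0.25  0.134] [231.7 199.5]
[ 0.39858885 -0.18798809  0.30128694] 16.0167 [-5.09659362e-01  1.05042147e-01  1.95618792e+00  2.03349430e-04
  1.08044146e+00  9.62358150e-01]
print 0.88 [ 0.467 -0.198  0.017] [329.5 120.5]
print 0.74 [ 0.35  -0.215  0.016] [332.2 199.8]
print 0.62 [ 0.497 -0.098  0.013] [260.7  91.5]
print 0.24 [0.512 0.082 0.07 ] [98.9 58.1]
round_print 0.95 [ 0.501 -0.354  0.016] [441.5 106.1]
[365.6  10. ] [343   0  50  27 949] ((367.5, 13.0), (26.0, 49.0), 90.0) [ 0.608 -0.231  0.02 ]
[354.9  35.4] [351  29  11  13  76] ((355.1153869628906, 35.42307662963867), (11.926054000854492, 9.15255355834961), 56.30992889404297) [ 0.577 -0.221  0.02 ]
[445.2 104.8] [ 428   83   36   45 1088] ((447.3568115234375, 105.68038940429688), (30.74706268310547, 45.27080154418945), 11.888657569885254) [ 0.503 -0.357  0.02 ]
[331.7 120.3] [314  97  37  47 873] ((332.0783996582031, 120.26881408691406), (21.382909774780273, 42.8223876953125), 28.73979377746582) [ 0.467 -0.201  0.02 ]
```

```bash
python3 - <<'E'
from h import *
s=shot('scene')['image'][:,:,::-1]
w=cv2.imread('pics/bw.png');t=cv2.imread('pics/btop.png')
f=lambda a,k:cv2.resize(np.ascontiguousarray(a),None,fx=k,fy=k,interpolation=cv2.INTER_CUBIC)
C=np.zeros((600,800,3),np.uint8)
for a,k,x,y in((w[75:155,240:470],3.4,0,0),(t[135:235,205:315],3.2,0,275),(s[130:220,330:450],3.4,370,275)):
    a=f(a,k);C[y:y+a.shape[0],x:x+a.shape[1]]=a
cv2.imwrite('pics/comp.png',C)
E
```

```text
(no output)
```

View pics/comp.png

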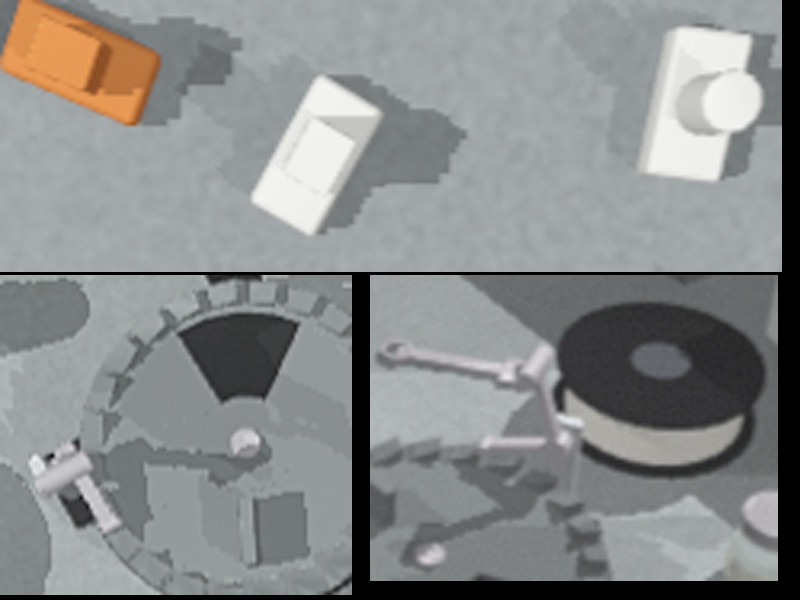

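```bash
python3 - <<'E'
from h import *
w=dict(np.load('bwrist.npz'));t=dict(np.load('btop.npz'))
c=lambda x,y:(240+x/3.4,75+y/3.4)
K=[atz(w,c(*u),.016) for u in((325,75),(380,113),(313,235),(252,200))]
K=np.array(K);C=K.mean(0);print(K.round(4).tolist(),'centre',C)
ax=(K[0]+K[1]-K[2]-K[3])/2;print('len',np.linalg.norm(ax),'yaw',np.arctan2(ax[1],ax[0]),'wid',np.linalg.norm((K[0]+K[3]-K[1]-K[2])/2))
print('tongue',atz(w,c(320,155),.046))
im=t['image'].astype(int)[215:240,385:420];m=(im.min(2)>195)
v,u=np.argwhere(m).mean(0);print('top blob',u+385,v+215,m.sum(),'tri',tri([(w,c(319,155)),(t,(u+385,v+215))]),proj(t,C))
p,R,o=cur()
for yaw in(np.arctan2(ax[1],ax[0]),):
  for ph in(yaw-np.pi/2,yaw+np.pi/2): print(ph,'j6',np.arctan2(C[1],C[0])-ph);togo([C[0],C[1],.12],Rdown(ph))
E
```

```text
[[0.4991, -0.2037, 0.016], [0.4865, -0.2281, 0.016], [0.4341, -0.2056, 0.016], [0.4463, -0.1782, 0.016]] centre [ 0.46649355 -0.20392635  0.016     ]
len 0.057793473871401886 yaw -0.42745954773607037 wid 0.028719422658206713
tongue [ 0.46726556 -0.20361208  0.046     ]
top blob 401.83404255319147 227.39574468085107 235 tri [ 0.4676688  -0.20646614 -0.023912  ] [403.8 227.1]
-1.9982558745309669 j6 1.5861415963714796
trav [0.0663 0.0223 0.1813] dr [-1.000e-04  1.000e-04  5.259e-01] t 16.1667
1.1433367790588262 j6 -1.5554510572183136
trav [0.0663 0.0223 0.1813] dr [-1.0000e-04 -1.0000e-04 -2.6157e+00] t 16.1667
```

>>> jog_arm(travel=[[0.02,0.01,0.03],[0.04,0.02,0.06],[0.066,0.022,0.1],[0.066,0.022,0.14],[0.066,0.022,0.181],[0.066,0.022,0.181],[0.066,0.022,0.181],[0.066,0.022,0.181]], dr=[[0,0,0.12],[0,0,0.24],[0,0,0.36],[0,0,0.48],[0,0,0.526],[0,0,0.526],[0,0,0.526],[0,0,0.526]], grip=[0.5,0.5,0.5,0.5,0.5,0.5,0.5,0.5])

```text
time: 16.83
position: [0.4664, -0.2046, 0.1218]
eef_rot: [0.0, 0.977, -0.212, 0.0]
ft_force: [-0.0, 0.1, 1.0]
gripper_width: 0.0426
grip_force: 0.0
```

```bash
python3 - <<'E'
from h import *
w=shot('wrist','c.png');p,R,o=cur();print(p,o['gripper_width'],proj(w,[.467,-.204,.046]),proj(w,[.467,-.204,.016]))
spot('print',w,2)
im=w['image'].astype(int);m=((im.min(2)>185)&(im.max(2)-im.min(2)<25)).astype(np.uint8)
n,l,st,ce=cv2.connectedComponentsWithStats(m)
for i in range(1,n):
    if st[i,4]>100: print(ce[i].round(1),st[i].tolist(),cv2.boxPoints(cv2.minAreaRect(np.argwhere(l==i)[:,::-1].astype(np.float32))).round().tolist())
yaw=-.427;e=np.array([np.cos(yaw),np.sin(yaw),0]);n_=np.array([-e[1],e[0],0])
for z in(.016,.046): print([proj(w,np.array([.467,-.204,z])+(a*(.03 if z<.02 else .012))*e+b*(.016 if z<.02 else .01)*n_).tolist() for a in(1,-1) for b in(1,-1)])
togo([.467,-.204,.021],Rdown(-1.998))
E
```

```text
[ 0.46698414 -0.20499136  0.12254403] 0.04254353094357981 [317.2 209.5] [317.5 199.5]
print 0.83 [ 0.5   -0.105  0.016] [203.  211.5]
print 0.76 [ 0.474 -0.203  0.016] [313.5 193.3]
[258.9  23.9] [213, 0, 89, 59, 3952] [[213.0, 58.0], [213.0, 0.0], [301.0, 0.0], [301.0, 58.0]]
[313.3  37.6] [305, 25, 14, 21, 118] [[305.0, 43.0], [314.0, 25.0], [323.0, 29.0], [314.0, 48.0]]
[470.7  56.1] [450, 42, 39, 27, 648] [[448.0, 54.0], [483.0, 41.0], [490.0, 61.0], [455.0, 74.0]]
[281.2  66.5] [272, 57, 20, 17, 186] [[271.0, 61.0], [289.0, 57.0], [292.0, 71.0], [274.0, 75.0]]
[496.7  77.7] [482, 62, 30, 33, 734] [[477.0, 86.0], [491.0, 57.0], [516.0, 70.0], [502.0, 98.0]]
[474.2 108.4] [452, 96, 48, 30, 956] [[449.0, 102.0], [491.0, 83.0], [502.0, 109.0], [460.0, 128.0]]
[315.  199.6] [298, 168, 35, 63, 1918] [[298.0, 168.0], [332.0, 168.0], [332.0, 230.0], [298.0, 230.0]]
[526.1 236.2] [506, 221, 49, 36, 1104] [[505.0, 222.0], [554.0, 221.0], [555.0, 255.0], [506.0, 256.0]]
[[298.9, 166.1], [335.9, 166.1], [300.2, 230.9], [334.9, 230.9]]
[[304.4, 194.9], [330.0, 194.9], [304.8, 223.8], [329.7, 223.8]]
trav [-0.001  -0.001   0.1018] dr [ 0.0002 -0.0037 -0.0005] t 16.9333
```

>>> jog_arm(travel=[[0,-0.002,0.03],[0,-0.002,0.06],[0,-0.002,0.08],[0,-0.002,0.093],[0,-0.002,0.101],[0,-0.002,0.101],[0,-0.002,0.101],[0,-0.002,0.101],[0,-0.002,0.101],[0,-0.002,0.101],[0,-0.002,0.101]], dr=[[0,0,0],[0,0,0],[0,0,0],[0,0,0],[0,0,0],[0,0,0],[0,0,0],[0,0,0],[0,0,0],[0,0,0],[0,0,0]], grip=[0.5,0.5,0.5,0.5,0.5,0.5,1,1,1,1,1], force=30)

```text
time: 17.85
position: [0.4676, -0.2032, 0.0209]
eef_rot: [0.0, 0.977, -0.213, 0.001]
ft_force: [-1.4, 0.3, 6.2]
gripper_width: 0.0196
grip_force: 29.6
```

```bash
python3 - <<'E'
from h import *
p,R,o=cur();print(p,o['gripper_width'],o['grip_force'],o['ft_force'])
r=.077;y=.10
for z in(.25,.13,.042): togo([.565+r*np.cos(y),.1292+r*np.sin(y),z],Rdown(y-np.pi/2))
E
```

```text
[ 0.46759525 -0.20323356  0.02086738] 0.01959737308792016 29.606785476207733 [-1.35067938  0.25846132  6.23926642]
trav [ 0.0174 -0.3817 -0.2291] dr [ 0.0008 -0.0025 -0.529 ] t 17.85
trav [ 0.0171 -0.3817 -0.1091] dr [ 0.0008 -0.0025 -0.529 ] t 17.85
trav [ 0.0168 -0.3817 -0.0211] dr [ 0.0008 -0.0025 -0.529 ] t 17.85
```

>>> jog_arm(travel=[[0,0,-0.03],[0,0,-0.07],[0,0,-0.11],[0,0,-0.15],[0.017,-0.382,-0.229],[0.017,-0.382,-0.229],[0.017,-0.382,-0.229],[0.017,-0.382,-0.229],[0.017,-0.382,-0.229],[0.017,-0.382,-0.229],[0.017,-0.382,-0.229],[0.017,-0.382,-0.229],[0.017,-0.382,-0.229],[0.017,-0.382,-0.229],[0.017,-0.382,-0.229],[0.017,-0.382,-0.229],[0.017,-0.382,-0.229]], dr=[[0,0,0],[0,0,0],[0,0,0],[0,0,0],[0,0,-0.1],[0,0,-0.2],[0,0,-0.3],[0,0,-0.4],[0,0,-0.529],[0,0,-0.529],[0,0,-0.529],[0,0,-0.529],[0,0,-0.529],[0,0,-0.529],[0,0,-0.529],[0,0,-0.529],[0,0,-0.529]], grip=[1,1,1,1,1,1,1,1,1,1,1,1,1,1,1,1,1])

```text
time: 19.27
position: [0.6404, 0.137, 0.2488]
eef_rot: [0.0, 0.999, 0.05, -0.0]
ft_force: [-0.4, -0.5, 0.3]
gripper_width: 0.0192
grip_force: 29.9
```

```bash
python3 - <<'E'
from lid import *
A=np.array([.565,.1292])
w=shot('wrist','d.png');s=shot('scene','ds.png')
tf=[tabfit([w],A+d) for d in([0,0],)];print('tab',tf)
g=gray(w)
# opening side edges at radii, from predicted mid direction outward
for r in(.06,.075,.09,.10,.108):
    th=np.arange(-.6,.8,.01);v=[g[tuple(np.clip(np.round(proj(w,[A[0]+r*np.cos(a),A[1]+r*np.sin(a),.072])[::-1]).astype(int),0,[399,639]))] for a in th]
    print(r,''.join('#' if x<75 else('o' if x>180 else '.') for x in v))
for y in(.10,.10): togo([.565+.077*np.cos(y),.1292+.077*np.sin(y),.042],Rdown(y-np.pi/2))
print(cur()[0],cur()[2]['gripper_width'])
spot('print',w,2);spot('crossbar',s,1)
E
```

```text
tab [(np.float64(0.2833333333333333), np.float64(0.09000000000000001), np.float64(0.14400000000000002))]
0.06 .........oooooooooooooooooooooooooooooooooooooooooooooo...............................oooooooooooooooooooooooooooooooooooooooooooo..........
0.075 ......................##############################################################################################........................
0.09 .....................###############################################################################################........................
0.1 ......................###############################################################################################.......................
0.108 .....................###############################################################################################........................
trav [ 0.0012 -0.0004  0.2066] dr [ 0.0002  0.0003 -0.0012] t 19.3667
trav [ 0.0012 -0.0004  0.2066] dr [ 0.0002  0.0003 -0.0012] t 19.3667
[0.64048153 0.1364146  0.24856829] 0.019524703773071667
print 0.72 [0.651 0.138 0.257] [318.1 238.7]
crossbar 0.58 [0.596 0.114 0.075] [349.8 221.4]
```

>>> jog_arm(travel=[[0.001,0,0.04],[0.001,0,0.08],[0.001,0,0.11],[0.001,0,0.13],[0.001,0,0.145],[0.001,0,0.16],[0.001,0,0.165]], dr=[[0,0,0],[0,0,0],[0,0,0],[0,0,0],[0,0,0],[0,0,0],[0,0,0]], grip=[1,1,1,1,1,1,1])

```text
time: 20.05
position: [0.6407, 0.1367, 0.0811]
eef_rot: [0.0, 0.999, 0.049, -0.002]
ft_force: [-1.0, -0.7, -0.6]
gripper_width: 0.0193
grip_force: 29.9
```

>>> jog_arm(travel=[[0,0,0.01],[0,0,0.02],[0,0,0.03],[0,0,0.037],[0,0,0.042],[0,0,0.042],[0,0,0.042]], dr=[[0,0,0],[0,0,0],[0,0,0],[0,0,0],[0,0,0],[0,0,0],[0,0,0]], grip=[1,1,1,1,1,1,1])

```text
time: 20.63
position: [0.642, 0.1377, 0.0412]
eef_rot: [0.0, 0.999, 0.05, -0.0]
ft_force: [-0.0, -0.6, 0.3]
gripper_width: 0.0194
grip_force: 29.9
```

Clear so far. Lower 4 mm more, release modestly, and lift.

>>> jog_arm(travel=[[0,0,0.003],[0,0,0.003],[0,0,0.003],[0,0,0.003],[0,0,0.003],[0,0,-0.02],[0,0,-0.05],[0,0,-0.08],[0,0,-0.12],[0,0,-0.16],[0,0,-0.2],[-0.04,0,-0.21],[-0.08,0,-0.21],[-0.1,0,-0.21],[-0.1,0,-0.21]], dr=[[0,0,0],[0,0,0],[0,0,0],[0,0,0],[0,0,0],[0,0,0],[0,0,0],[0,0,0],[0,0,0],[0,0,0],[0,0,0],[0,0,0],[0,0,0],[0,0,0],[0,0,0]], grip=[1,0.67,0.67,0.67,0.67,0.67,0.67,0.67,0.67,0.67,0.67,0.67,0.67,0.67,0.67])

```text
time: 21.88
position: [0.5384, 0.1273, 0.252]
eef_rot: [0.0, 0.999, 0.05, -0.001]
ft_force: [2.4, -0.2, 0.3]
gripper_width: 0.0282
grip_force: 0.0
```

```bash
python3 - <<'E'
from lid import *
w=shot('wrist','e.png');s=shot('scene','es.png');t=shot('top','et.png')
print(cur()[0],cur()[2]['gripper_width'],cur()[2]['ft_force'])
for p in(w,s): spot('print',p,4)
spot('crossbar',t,1);spot('pawl',s,1)
print('expected print',proj(w,[.642,.137,.062]),proj(s,[.642,.137,.062]),'bar',proj(s,[.526,.253,.175]))
A=np.array([.565,.1292]);g=gray(w)
for r in(.05,.06,.07,.08,.09,.10,.108,.112):
    th=np.arange(-.6,.8,.02);print(r,''.join('#' if x<75 else('o' if x>170 else '.') for x in [g[tuple(np.clip(np.round(proj(w,[A[0]+r*np.cos(a),A[1]+r*np.sin(a),.072])[::-1]).astype(int),0,[399,639]))] for a in th]))
im=w['image'].astype(int);m=((im.min(2)>150)&(im.max(2)-im.min(2)<30)).astype(np.uint8)
n,l,st,ce=cv2.connectedComponentsWithStats(m)
for i in range(1,n):
    if 200<st[i,4]<9000: print(ce[i].round(),st[i].tolist(),atz(w,ce[i],.04).round(3),np.round(cv2.minAreaRect(np.argwhere(l==i)[:,::-1].astype(np.float32))[2]))
gs=cv2.cvtColor(s['image'],cv2.COLOR_RGB2GRAY);old=cv2.imread('pics/scene1.png',0)
print('bar',gs[150:184:4,362:392:4])
E
```

```text
[0.54317032 0.12780451 0.25184902] 0.02838412317237095 [0.189634   0.10725224 0.2887352 ]
print 0.91 [ 0.354 -0.207  0.012] [522.7 311.2]
print 0.76 [0.639 0.138 0.035] [318.2  89.8]
print 0.56 [ 0.503 -0.087  0.016] [470.1 213.4]
print 0.53 [0.33  0.385 0.007] [137.4 289.5]
print 0.74 [ 0.361 -0.215  0.015] [198.1 233.7]
print 0.64 [0.643 0.128 0.049] [364.3 237.1]
print 0.52 [ 0.505 -0.106  0.016] [260.1 249.7]
crossbar 0.8 [0.521 0.25  0.117] [232.8 200.7]
pawl 0.74 [0.537 0.254 0.119] [379.  177.7]
expected print [319.1  84.8] [367.3 232. ] bar [377.8 159.4]
0.05 ..........##########..oooooooooooooooooooooooooo.########.............
0.06 ..........#############.oooooooooooooooooooooo..##########............
0.07 ..........###############ooooooooooooooooooo..#############...........
0.08 ..........################.oooooooooooooooo.##############............
0.09 ..........#################.oooooooooooooo.################...........
0.1 ...........##################.#############################...........
0.108 ...........################################################...........
0.112 ...........##.###########....##.######..#.....####..............o.o...
[63. 19.] [31, 0, 61, 45, 2231] [0.682 0.42  0.04 ] 0.0
[346.  29.] [330, 19, 30, 21, 478] [0.704 0.114 0.04 ] 5.0
[320.  88.] [307, 62, 27, 53, 1369] [0.641 0.136 0.04 ] 90.0
[266. 183.] [244, 168, 42, 36, 812] [0.523 0.192 0.04 ] 10.0
[320. 303.] [280, 269, 80, 66, 3886] [0.356 0.107 0.04 ] 88.0
[211. 364.] [181, 345, 47, 46, 238] [0.234 0.262 0.04 ] 46.0
[431. 365.] [413, 345, 50, 49, 286] [ 0.265 -0.071  0.04 ] 44.0
bar [[159 159 160 161 160 160  53  54]
 [167 163 176 171 203 179  49  50]
 [131 174 210 162 194 170  75  56]
 [178 158 114 121 113 174  44  55]
 [175 178 178 182 127 160  60 150]
 [179 183 178 123 127 140 125 167]
 [179 176 126 125 125 125 148 181]
 [173 194 194 192 193 132 218 134]
 [119 118 124 123 125 126 126 128]]
```

```bash
python3 -c "
from cell import env
print(env.job_done())"
```

```text
the job is handed in; nothing more can be done
None
```

The job is done and handed in: I flipped the pawl out, turned the lid back until its opening was over the marked bay (within about 0.02 rad in the images), flipped the pawl back down, and lowered the white square-tongue print in, where the last pictures show it upright; hand-in gave no verdict.

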